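# Point out the failed capacitor and its spare

## Task

The short, wide capacitor on the amplifier chassis has failed: show your colleague which one it is by pointing straight down at it with the fingertips, one to three centimetres above the middle of its top, and hold still there for two seconds. Then point in the same way at the spare of the same short, wide size in the parts tray, hold for two seconds, and finish with the hand still pointing there. Only point: touch nothing on the bench, pick nothing up, and do not bring the fingertips close above any other capacitor on the way.

Things in the scene. Friction and masses are not known exactly. Their poses are not given: they have to be found in the camera images.
- chassis: Amplifier chassis, flat aluminium box 200 x 280 x 50 mm, fixed, left or right of the robot (tray on the other side); origin at the centre of its underside. Three capacitors stand on its top (z = 50 mm) at x = +50 mm, in a row along y, 85 mm apart, in any order. A dark transformer 66 x 80 mm at x = -52, y = +50 mm rises to 110 mm above the bench. Black knobs on its -x face.
- tray: Shallow grey parts tray 130 x 270 mm, walls 25 mm high and 4 mm thick, floor 4 mm, two dividers making three compartments in a row along y, one spare capacitor standing in each; fixed; origin at the centre of its underside.
- cap_squat: Capacitor fixed on the chassis, an upright black can with a flat bare-metal top, short, wide: 50 mm diameter, 45 mm high; origin at the centre of its underside.
- cap_squat_top (a point): Middle of the top of that capacitor on the chassis; z up. This is the failed one, first to be pointed at; about 95 mm above the bench.
- spare_squat: Loose spare capacitor standing upright in the tray, same look and size as the one on the chassis, short, wide: 50 mm diameter, 45 mm high; origin at the centre of its underside.
- spare_squat_top (a point): Middle of the top of that spare; z up. Second to be pointed at; about 49 mm above the bench.
- cap_tall: Capacitor fixed on the chassis, an upright black can with a flat bare-metal top, tall: 35 mm diameter, 90 mm high; origin at the centre of its underside.
- cap_tall_top (a point): Middle of the top of that capacitor on the chassis; z up.
- spare_tall: Loose spare capacitor standing upright in the tray, same look and size as the one on the chassis, tall: 35 mm diameter, 90 mm high; origin at the centre of its underside.
- spare_tall_top (a point): Middle of the top of that spare; z up.
- cap_slim: Capacitor fixed on the chassis, an upright black can with a flat bare-metal top, slim: 25 mm diameter, 60 mm high; origin at the centre of its underside.
- cap_slim_top (a point): Middle of the top of that capacitor on the chassis; z up.
- spare_slim: Loose spare capacitor standing upright in the tray, same look and size as the one on the chassis, slim: 25 mm diameter, 60 mm high; origin at the centre of its underside.
- spare_slim_top (a point): Middle of the top of that spare; z up.
- screwdriver: Screwdriver with a red handle lying loose at one outer side of the work, roughly along x, handle towards the robot, about 200 mm long and at most about 30 mm high; leave alone.
- jar: Small closed jar, 52 mm diameter, 65 mm high, loose, to the other outer side; origin at the centre of its underside; leave alone.
There are look-alikes about, which are no part of the job. Leave any brown look-alike of the spare_squat alone.

How it is judged (in metres and radians):
On the way, in this order (a step that is already met when the one before it is completed fails the run):
1. point down at the short, wide capacitor on the chassis and hold there (horizontal distance between the grasp point and cap_squat_top below 0.018 m and z of the grasp point in the frame of cap_squat_top between 0.018 and 0.07 m and angle between the grasp point's own z axis and vertical above 2.54 rad), for 1.5 s.
2. point down at the short, wide spare in the tray and hold there (horizontal distance between the grasp point and spare_squat_top below 0.018 m and z of the grasp point in the frame of spare_squat_top between 0.018 and 0.07 m and angle between the grasp point's own z axis and vertical above 2.54 rad), for 1.5 s.
At the end, for the whole second after the job is handed in: The TCP is within 18 mm sideways of the middle of the short, wide spare's top and 18 to 70 mm above it, tool axis within 0.6 rad of straight down; all spares upright (0.1 rad) and at rest; spares, screwdriver and jar within 10 mm of their starts (all of step 2 and angle between each of spare_squat, spare_tall, spare_slim's own z axis and vertical below 0.1 rad and distance of each of spare_squat, spare_tall, spare_slim, screwdriver, jar from where it was at the start of the episode below 0.01 m and linear speed of spare_squat below 0.02 m/s); the robot touches nothing.
It fails at once if the arm or gripper touches the chassis, the tray, a capacitor, or a thing lying by (contact force between any of the arm, the fingers and chassis above 0.3 N or contact force between any of the arm, the fingers and tray above 0.3 N or contact force between any of the arm, the fingers and cap_squat above 0.3 N or contact force between any of the arm, the fingers and cap_tall above 0.3 N or contact force between any of the arm, the fingers and cap_slim above 0.3 N or contact force between any of the arm, the fingers and spare_squat above 0.3 N or contact force between any of the arm, the fingers and spare_tall above 0.3 N or contact force between any of the arm, the fingers and spare_slim above 0.3 N or contact force between any of the arm, the fingers and screwdriver above 0.3 N or contact force between any of the arm, the fingers and jar above 0.3 N).
It fails at once if a spare or bystander is moved, lifted or carried (over 10 mm) (distance of any of spare_squat, spare_tall, spare_slim, screwdriver, jar from where it was at the start of the episode above 0.01 m).
It fails at once if the tool points at a wrong capacitor (TCP within 12 mm sideways of the middle of its top and less than 50 mm above it) ((horizontal distance between the grasp point and cap_tall_top below 0.012 m and z of the grasp point in the frame of cap_tall_top between 0 and 0.05 m) or (horizontal distance between the grasp point and cap_slim_top below 0.012 m and z of the grasp point in the frame of cap_slim_top between 0 and 0.05 m) or (horizontal distance between the grasp point and spare_tall_top below 0.012 m and z of the grasp point in the frame of spare_tall_top between 0 and 0.05 m) or (horizontal distance between the grasp point and spare_slim_top below 0.012 m and z of the grasp point in the frame of spare_slim_top between 0 and 0.05 m)).
It also fails if it takes over 45 s, if anything falls off the work surface, if the arm or the gripper's body presses on something with over 40 N, if the wrist force passes 120 N, or if a joint passes its speed limit or range.

## Robot

A 6-joint arm with a two-finger parallel gripper is mounted at the origin on the work surface. World frame = base frame: x ahead of the robot, y to its left, z up, the work surface at z = 0. Lengths are in m, angles in degrees, forces in N, time in s.
With the tool pointing down it reaches from about 0.25 to 0.725 m from the base axis. Payload 9.7 kg.
Tool frame: the origin (TCP) lies between the finger pads, 19 mm behind the fingertips; this is the grasp point; z points along the fingers, y is the line along which they close (so a half turn about z gives the same grasp; the last joint's range is limited). The gripper opens to 85 mm and grips with 20 to 120 N. Pads are 22 mm wide; open, the fingers measure 114 mm over their backs; the gripper's body (76 mm by 85 mm) begins 54 mm behind the grasp point. The pads swing forward as they close: fully open they stand 13 mm farther back than shut.
Start: joints at [-67.895, 4.979, 10.078, 95.1, 0, 90], TCP at [0.207, -0.51, 0.25] pointing down, gripper open.
Joint ranges: [-179.16, 179.16], [-48.56, 103.87], [-65.8, 70.77], [-126.05, 130.52], [-82.76, 87.17], [-180, 180]. Speed limits (degrees/s): [127.2, 127.2, 147.25, 180, 180, 180].

## Interface

Orientations are given as [roll, pitch, yaw] about the fixed x, y, z axes, in that order (R = Rz(yaw) Ry(pitch) Rx(roll)).
In Python, from workcell import bot, viewer, finder gives the robot as it stands. The module is installed in compiled form; this text tells all that it offers.
- The arm moves only by the shell command python3 -m inch 'ROWS' [FORCE]. ROWS is JSON, a list that holds one entry, the list of rows, each a list of 7 numbers: the opening in per cent of the stroke, from 0 (shut) to 100 (fully open), then the shift along the tool's x, y, z in mm, then the turn, a rotation vector about the tool's x, y, z in degrees. In form: [[[grip, tx, ty, tz, ax, ay, az], ...]]. A call has 1 to 8 rows; each row shifts and turns the commanded pose from where the row before left it, along the tool's axes as they then stand; what a row does not reach is not made up. A row lasts 1/8 s, in which the tool goes at most 62.5 mm and 10.7 degrees, less where a joint would pass 70% of its speed; a pose out of reach is approached as far as the arm can. A call with a gripper value outside its range is refused whole. The fingers move at their own pace and stop on an object; FORCE is the grip in N (left out, the last holds). Time passes only in rows, so rows that do not move let the fingers close. It gives the time, the measured TCP pose, the force, the opening and the grip force at its end, in the units of the state.
- bot.get_obs(): the state, without advancing time (a new reading comes with each control period).
- viewer.camera(name): name is "scene" or "top" or "wrist"; returns a dict with "pixels" (480x640x3 uint8, red, green, blue), "vfov" (degrees; the focal length in pixels is half the picture's height over the tangent of half this angle, whatever the lens; pixels are square), "cx", "cy" (the principal point, pixels), "R" (3x3) and "t" (3): a world point X has camera coordinates R X + t. Camera axes: x right, y down, z forward; pixel columns grow to the right and rows downward; lengths in m; the calibration is good to about 2 mm. A picture is of the moment at which its call begins. There is no depth.
- bot.job_done(): hands the job in; it is judged then, once.
Trained networks look in the newest picture that a camera, given by its name, has taken for a name from the list of things; names that differ only in an ending like _2 or _b are one class to them, and where a whole thing is asked for, a point or a joint stands for the part that bears it (a point fixed in the world has none). Each returns a list of dicts, best first, with "conf" (0 to 1); they miss things now and then, are a little off and sometimes report something else, mostly with a low value. They report only what shows in the picture. A call takes as long as a camera call. They do not tell look-alikes from the thing itself.
- finder.outline_of(camera, thing): "pixels" (480x640 bool, what is visible of it) and "extent" ([centre column, centre row, width, height] in pixels, round what is visible of it).
- finder.mark_of(camera, thing): "position" ([column, row] in pixels: a listed point, or the origin of a listed thing).
The state is a dict: "time": time; "q": joint angles; "qd": joint speeds; "joint_efforts": joint torques, N m; "ee_pos": TCP position; "tcp_rot": TCP orientation; "wrist_force": force on the tool from outside, world axes, zero at the start; "torque": the same for the moment, N m; "opening": finger opening in m; "grasp_force": force on a finger pad.
Only numpy, scipy, OpenCV 4.12 (cv2) and the standard library are available. Lean on these libraries where they do the work, as an engineer would, in place of code of your own. Each camera call takes 0.05 s, during which the arm holds its last target. There are 200 camera calls.

## Working session

There is one attempt and no reset: what is moved stays moved. The work goes in short steps, Python scripts to look and compute and a shell command to move; the robot and the scene stay as the last step left them, time stands still between calls to the robot, and variables do not carry over. Pictures are saved under pics/ and viewed, at most 10 in all, crops included, and the job is handed in when it is done.

```bash
mkdir -p pics
cat > h.py <<'E'
import numpy as np, cv2
from workcell import bot, viewer, finder
def ray(c,px):
    f=240/np.tan(np.radians(c["vfov"]/2)); R=np.array(c["R"]); t=np.array(c["t"])
    d=R.T@np.array([(px[0]-c["cx"])/f,(px[1]-c["cy"])/f,1]); return -R.T@t,d
def at(c,px,z):
    o,d=ray(c,px); return o+d*(z-o[2])/d[2]
E
python3 - <<'E'
from h import *
o=bot.get_obs(); print(o["time"],o["ee_pos"],o["tcp_rot"])
ims=[]
Z=dict(cap_squat=.095,cap_tall=.14,cap_slim=.11,spare_squat=.049,spare_tall=.094,spare_slim=.064)
for n in("top","scene"):
    c=viewer.camera(n); cv2.imwrite(f"pics/{n}1.png",c["pixels"][:,:,::-1])
    for k,z in Z.items():
        for m in finder.mark_of(n,k+"_top")[:3]: print(n,k,np.round(m["position"]),round(m["conf"],2),at(c,m["position"],z).round(3))
E
```

```text
0.0 [ 0.2068799  -0.5093783   0.24927167] [-1.79922149e+02 -8.02825236e-04  2.21049580e+01]
top cap_squat [212. 219.] 0.78 [0.601 0.225 0.095]
top cap_squat [182. 218.] 0.68 [0.604 0.292 0.095]
top cap_squat [257. 219.] 0.38 [0.6   0.127 0.095]
top cap_tall [172. 210.] 0.71 [0.614 0.302 0.14 ]
top cap_tall [222. 242.] 0.5 [0.543 0.194 0.14 ]
top cap_slim [255. 214.] 0.68 [0.609 0.13  0.11 ]
top spare_squat [443. 234.] 0.91 [ 0.568 -0.295  0.049]
top spare_squat [417. 303.] 0.85 [ 0.411 -0.229  0.049]
top spare_squat [406. 172.] 0.84 [ 0.714 -0.215  0.049]
top spare_slim [408. 233.] 0.53 [ 0.569 -0.212  0.064]
scene cap_squat [420. 247.] 0.72 [0.61  0.218 0.095]
scene cap_tall [462. 227.] 0.81 [0.611 0.304 0.14 ]
scene cap_tall [129. 284.] 0.21 [ 0.608 -0.391  0.14 ]
scene cap_slim [384. 247.] 0.6 [0.604 0.135 0.11 ]
scene spare_squat [186. 340.] 0.98 [ 0.701 -0.304  0.049]
scene spare_squat [233. 334.] 0.79 [ 0.709 -0.21   0.049]
scene spare_squat [192. 281.] 0.7 [ 0.558 -0.287  0.049]
scene spare_tall [267. 257.] 0.94 [ 0.564 -0.116  0.094]
scene spare_slim [223. 276.] 0.69 [ 0.57  -0.217  0.064]
scene spare_slim [270. 282.] 0.44 [ 0.609 -0.12   0.064]
scene spare_slim [234. 287.] 0.15 [ 0.605 -0.197  0.064]
```

View pics/top1.png

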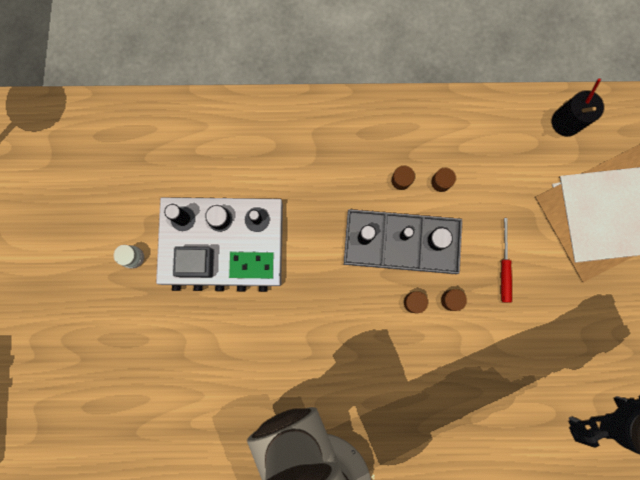

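View pics/scene1.png

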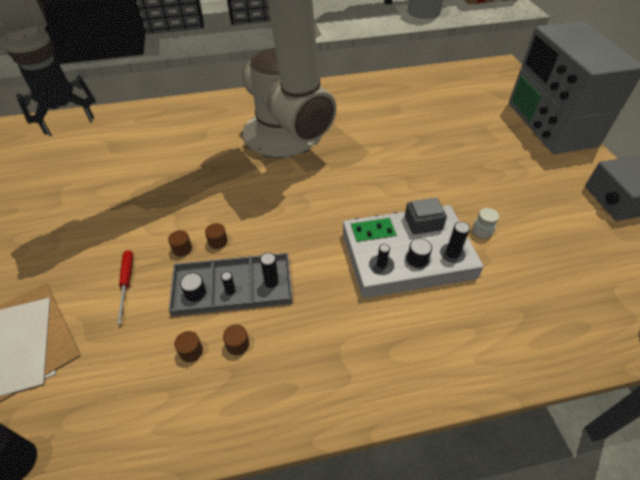

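The top view shows the chassis on the left, with the wide can's top at about (217,216) and the tall one at (173,211). The tray is on the right, with the wide spare at about (441,238). The scene view agrees: wide can at (420,247), spare at (192,281). The four brown cans lie outside the tray and are the look-alikes.

Targets are therefore about (0.608, 0.216) and (0.559, -0.288). I'll shut the fingers, turn the tool to yaw 90, then travel high.

```bash
python3 -m inch '[[[0,0,0,0,0,0,-8.5],[0,0,0,0,0,0,-8.5],[0,0,0,0,0,0,-8.5],[0,0,0,0,0,0,-8.5],[0,0,0,0,0,0,-8.5],[0,0,0,0,0,0,-8.5],[0,0,0,0,0,0,-8.5],[0,0,0,0,0,0,-8.5]]]'
python3 -m inch '[[[0,45,25,0,0,0,0],[0,45,25,0,0,0,0],[0,45,25,0,0,0,0],[0,45,25,0,0,0,0],[0,45,25,0,0,0,0],[0,45,25,0,0,0,0],[0,45,25,0,0,0,0],[0,45,25,0,0,0,0]]]'
python3 -m inch '[[[0,45,25,0,0,0,0],[0,45,25,0,0,0,0],[0,45,25,0,0,0,0],[0,45,25,0,0,0,0],[0,45,25,0,0,0,0],[0,45,25,0,0,0,0],[0,45,25,0,0,0,0],[0,0,0,0,0,0,0]]]'
```

```text
time: 1.7
ee_pos: [0.207, -0.5096, 0.25]
tcp_rot: [-180.0, 0.0, 90.4]
wrist_force: [-0.1, 0.0, 0.7]
opening: -0.0
grasp_force: 0.0
time: 2.7
ee_pos: [0.4069, -0.1476, 0.2502]
tcp_rot: [180.0, 0.0, 90.1]
wrist_force: [1.0, -0.7, -0.5]
opening: 0.0002
grasp_force: 0.0
time: 3.7
ee_pos: [0.5815, 0.1689, 0.2482]
tcp_rot: [-179.9, 0.0, 90.3]
wrist_force: [0.3, 0.0, -0.7]
opening: 0.0002
grasp_force: 0.0
```

Run:
```python
from h import *
c=viewer.camera("wrist"); cv2.imwrite("pics/w1.png",c["pixels"][:,:,::-1])
for k,z in dict(cap_squat=.095,cap_tall=.14,cap_slim=.11).items():
    for m in finder.mark_of("wrist",k+"_top")[:3]: print(k,np.round(m["position"]),round(m["conf"],2),at(c,m["position"],z).round(3))
```

```text
cap_squat [360. 149.] 0.83 [0.607 0.218 0.095]
cap_slim [355. 284.] 0.84 [0.605 0.132 0.11 ]
```

View pics/w1.png

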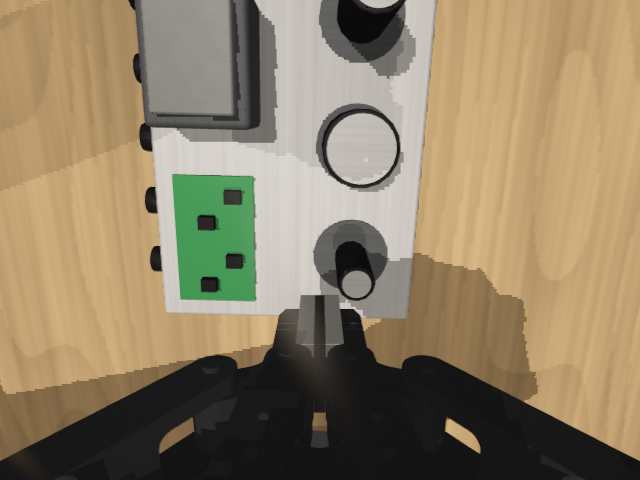

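The wrist view shows the wide can's bare top at (361,148), matching the mark, with the slim can at (355,284) and the tall one at the top edge. I'll centre over (0.607, 0.218) and check how high the camera body sits before descending.

```bash
python3 -m inch '[[[0,25,13,0,0,0,0],[0,24,13,0,0,0,0],[0,0,0,0,0,0,0]]]'
python3 - <<'E'
from h import *
c=viewer.camera("wrist"); print(ray(c,(320,240))[0], bot.get_obs()["ee_pos"])
for m in finder.mark_of("wrist","cap_squat_top")[:3]: print(np.round(m["position"]),round(m["conf"],2),at(c,m["position"],.095).round(3))
E
```

```text
time: 4.28
ee_pos: [0.6068, 0.2151, 0.25]
tcp_rot: [180.0, -0.0, 90.1]
wrist_force: [0.5, -0.1, -0.6]
opening: 0.0001
grasp_force: 0.0
[0.60702682 0.28533091 0.37558151] [0.6065093 0.2144795 0.2502204]
[317. 220.] 0.81 [0.605 0.218 0.095]
```

```bash
python3 -m inch '[[[0,3,0,25,0,0,0],[0,0,0,30,0,0,0],[0,0,0,30,0,0,0],[0,0,0,20,0,0,0],[0,0,0,10,0,0,0],[0,0,0,0,0,0,0],[0,0,0,0,0,0,0],[0,0,0,0,0,0,0]]]'
for i in 1 2; do python3 -m inch '[[[0,0,0,0,0,0,0],[0,0,0,0,0,0,0],[0,0,0,0,0,0,0],[0,0,0,0,0,0,0],[0,0,0,0,0,0,0],[0,0,0,0,0,0,0],[0,0,0,0,0,0,0],[0,0,0,0,0,0,0]]]'; done
python3 - <<'E'
from h import *
c=viewer.camera("scene"); cv2.imwrite("pics/s2.png",cv2.resize(c["pixels"][180:320,340:520,::-1],None,fx=4,fy=4))
E
```

```text
time: 5.38
ee_pos: [0.607, 0.2182, 0.136]
tcp_rot: [179.9, -0.0, 90.1]
wrist_force: [0.4, 0.5, 0.5]
opening: 0.0001
grasp_force: 0.0
time: 6.38
ee_pos: [0.6067, 0.2181, 0.135]
tcp_rot: [180.0, 0.0, 90.1]
wrist_force: [0.3, 0.2, -0.6]
opening: -0.0
grasp_force: 0.0
time: 7.38
ee_pos: [0.6067, 0.2182, 0.135]
tcp_rot: [180.0, -0.0, 90.1]
wrist_force: [-0.1, 0.2, 0.5]
opening: 0.0004
grasp_force: 0.0
```

View pics/s2.png

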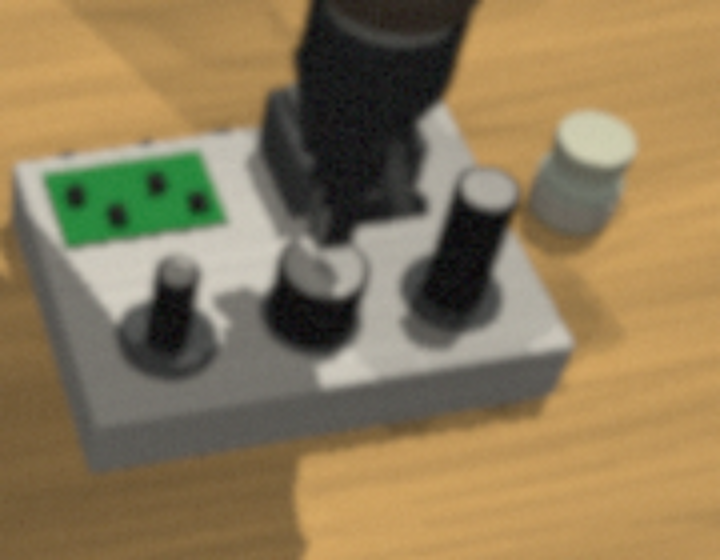

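The scene crop shows the fingertips just above the wide can's top at about (335,240), clear of everything. The hold ran over 2 s. Next I'll rise and travel to hover over the spare.

```bash
python3 -m inch '[[[0,0,0,-20,0,0,0],[0,0,0,-35,0,0,0],[0,0,0,-35,0,0,0],[0,0,0,-25,0,0,0],[0,-26,-4,0,0,0,0],[0,-48,-4,0,0,0,0],[0,-48,-4,0,0,0,0],[0,-48,-4,0,0,0,0]]]'
python3 -m inch '[[[0,-48,-4,0,0,0,0],[0,-48,-4,0,0,0,0],[0,-48,-4,0,0,0,0],[0,-48,-4,0,0,0,0],[0,-48,-5,0,0,0,0],[0,-48,-5,0,0,0,0],[0,-48,-5,0,0,0,0],[0,0,0,0,0,0,0]]]'
python3 -m inch '[[[0,0,0,0,0,0,0],[0,0,0,0,0,0,0]]]'
python3 - <<'E'
from h import *
c=viewer.camera("wrist"); cv2.imwrite("pics/w2.png",c["pixels"][:,:,::-1])
for k,z in dict(spare_squat=.049,spare_tall=.094,spare_slim=.064).items():
    for m in finder.mark_of("wrist",k+"_top")[:3]: print(k,np.round(m["position"]),round(m["conf"],2),at(c,m["position"],z).round(3))
E
```

```text
time: 8.43
ee_pos: [0.5907, 0.0468, 0.2501]
tcp_rot: [180.0, 0.0, 90.1]
wrist_force: [0.1, -0.6, 0.4]
opening: -0.0001
grasp_force: 0.0
time: 9.43
ee_pos: [0.5598, -0.2909, 0.2493]
tcp_rot: [-180.0, 0.0, 89.9]
wrist_force: [-0.1, 0.2, 0.9]
opening: 0.0003
grasp_force: 0.0
time: 9.68
ee_pos: [0.5608, -0.2869, 0.2502]
tcp_rot: [180.0, -0.0, 90.2]
wrist_force: [-0.6, 0.8, 0.1]
opening: -0.0002
grasp_force: 0.0
spare_squat [519. 106.] 0.91 [ 0.706 -0.21   0.049]
spare_squat [120. 135.] 0.68 [ 0.414 -0.232  0.049]
spare_squat [139. 248.] 0.64 [ 0.418 -0.318  0.049]
spare_slim [333. 109.] 0.85 [ 0.57  -0.213  0.064]
```

View pics/w2.png

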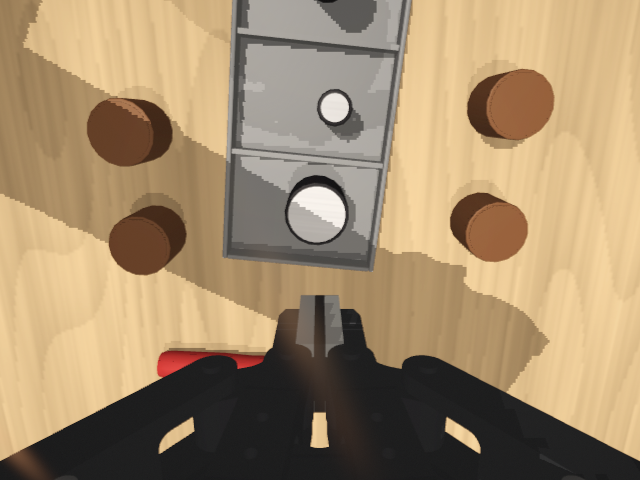

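The wrist view shows the wide spare's metal top centred at about (317,213). The slim spare is at (335,107) and the brown look-alikes are outside the tray. The network marked only brown cans as squat, so I'll use the picture centre.

Run:
```python
from h import *
c=viewer.camera("wrist"); print(at(c,(317,213),.049), bot.get_obs()["ee_pos"])
```

```text
[ 0.55936446 -0.29012269  0.049     ] [ 0.56075515 -0.28730542  0.25020057]
```

```bash
python3 -m inch '[[[0,-3,-1,25,0,0,0],[0,0,0,35,0,0,0],[0,0,0,35,0,0,0],[0,0,0,30,0,0,0],[0,0,0,20,0,0,0],[0,0,0,11,0,0,0],[0,0,0,5,0,0,0],[0,0,0,0,0,0,0]]]'
for i in 1 2 3; do python3 -m inch '[[[0,0,0,0,0,0,0],[0,0,0,0,0,0,0],[0,0,0,0,0,0,0],[0,0,0,0,0,0,0],[0,0,0,0,0,0,0],[0,0,0,0,0,0,0],[0,0,0,0,0,0,0],[0,0,0,0,0,0,0]]]'; done
python3 - <<'E'
from h import *
c=viewer.camera("scene"); cv2.imwrite("pics/s3.png",cv2.resize(c["pixels"][210:350,120:300,::-1],None,fx=4,fy=4))
E
```

```text
time: 10.92
ee_pos: [0.5598, -0.291, 0.0894]
tcp_rot: [180.0, 0.0, 90.1]
wrist_force: [-0.2, -0.7, -0.1]
opening: 0.0
grasp_force: 0.0
time: 11.92
ee_pos: [0.5595, -0.2909, 0.089]
tcp_rot: [-180.0, -0.0, 90.1]
wrist_force: [-0.9, -0.5, 0.0]
opening: 0.0003
grasp_force: 0.0
time: 12.92
ee_pos: [0.5596, -0.2909, 0.089]
tcp_rot: [-180.0, 0.0, 90.1]
wrist_force: [0.2, 1.0, 0.2]
opening: 0.0001
grasp_force: 0.0
time: 13.92
ee_pos: [0.5596, -0.2909, 0.089]
tcp_rot: [-180.0, 0.0, 90.1]
wrist_force: [-0.5, -1.2, -0.6]
opening: -0.0001
grasp_force: 0.0
```

View pics/s3.png

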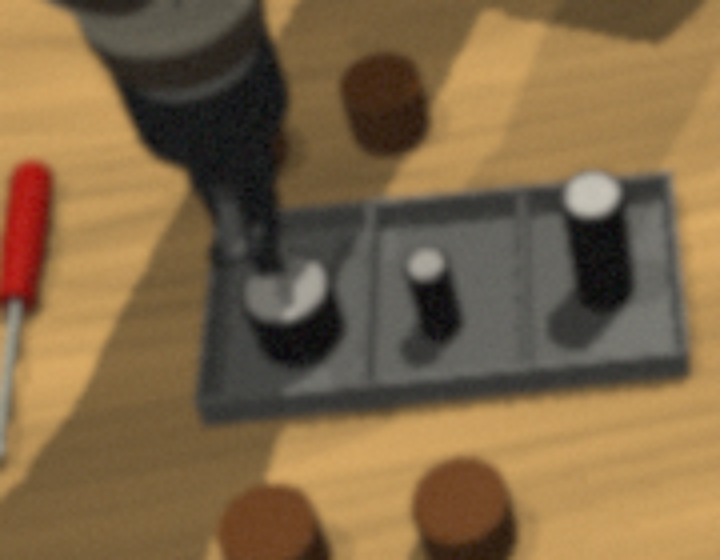

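The crop shows the fingertips above the wide spare's top at about (270,270). The spares and the rest of the bench are undisturbed.

```bash
python3 -c "from workcell import bot; print(bot.job_done())"
```

```text
the job is handed in; nothing more can be done
None
```

I pointed at the short, wide capacitor on the chassis and then at its spare in the tray, each about 2 cm above the top for over 2 s, saw no sign of contact, and handed the job in at about 14 s with the hand still on the spare; no verdict came back.

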